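# Fit the filter cartridge into the fume extractor's bayonet socket

## Robot

A 6-joint arm with a two-finger parallel gripper is mounted at the origin on a cart in front of the work surface, level with it; the furniture and walls round the work are solid. World frame = base frame: x ahead of the robot, y to its left, z up, the work surface at z = 0. Lengths are in m, angles in degrees, forces in N, time in s.
With the tool pointing down it reaches from about 0.375 to 0.975 m from the base axis. Payload 3.8 kg.
Tool frame: the origin (TCP) lies on the centre line of the jaws, within the pads' length; the fingertips stand manip.tcp_to_tips ahead of it and the grasp point (between the pads) lies 8 mm behind it (manip.tcp_to_tips is the distance from the TCP to the fingertips, in m); z points along the fingers, y is the line along which they close (so a half turn about z gives the same grasp; the last joint's range is limited). The gripper opens to 85 mm and grips with 20 to 120 N. Pads are 22 mm wide; open, the fingers measure 114 mm over their backs; the gripper's body (76 mm by 85 mm) begins 54 mm behind the grasp point. The pads swing forward as they close: fully open they stand 13 mm farther back than shut.
Start: joints at [70.193, 15.12, 91.902, -0, 72.978, -2.114], TCP at [0.205, 0.643, 0.242] pointing down, gripper open.
Joint ranges: [-150.88, 150.88], [-54.13, 125.18], [17.81, 147.31], [-75.09, 255.09], [0, 152.58], [-146.25, 146.25]. Speed limits (degrees/s): [147.25, 147.25, 180, 180, 180, 180].

## Interface

Orientations are given as [roll, pitch, yaw] about the fixed x, y, z axes, in that order (R = Rz(yaw) Ry(pitch) Rx(roll)).
In Python, from rig import manip gives the robot as it stands. The module is installed in compiled form; this text tells all that it offers.
- The arm moves only by the tool move_arm, never from a script. Its arguments are lists of equal length, an entry for each row: "linear": the shift along the tool's x, y, z in mm, a list of three; "roll": the turn about the tool's z in rad; "grip": the closure in counts, from 0 (fully open) to 255 (shut). A call has 1 to 8 rows; each row is the pose to reach, as a shift and turn from the pose commanded when the call began, along the tool's axes at that moment; what a row does not reach only later rows make up. A row lasts 1/10 s, in which the tool goes at most 50 mm and 8.59 degrees, less where a joint would pass 70% of its speed; a pose out of reach is approached as far as the arm can. A call with a gripper value outside its range is refused whole. The fingers move at their own pace and stop on an object; "squeeze" is the grip in N (left out, the last holds). Time passes only in rows, so rows that repeat a pose let the fingers close. It gives the time, the measured TCP pose, the force, the opening and the grip force at its end, in the units of the state.
- manip.observe(): the state, without advancing time (a new reading comes with each control period).
- manip.capture(name): name is "side" or "top" or "wrist"; returns a dict with "color" (420x560x3 uint8, red, green, blue), "fx", "fy", "cx", "cy" (pixels), "origin" and "rotation" of the camera in the world; the wrist camera has in their place "hand_eye" (4x4, takes a point from camera to tool coordinates, whose origin is the TCP and whose axes are the flange's). Camera axes: x right, y down, z forward; pixel columns grow to the right and rows downward; lengths in m; the calibration is good to about 2 mm. A picture is of the moment at which its call begins: read the wrist's pose just before it. There is no depth.
- manip.finish_job(): hands the job in; it is judged then, once.
The state is a dict: "time_s": time; "qpos": joint angles; "qvel": joint speeds; "joint_efforts": joint torques, N m; "position": TCP position; "ee_rot": TCP orientation; "force": force on the tool from outside, world axes, zero at the start; "ft_torque": the same for the moment, N m; "finger_gap": opening from 0.0 (shut) to 1.0 (fully open); "gripper_force": force on a finger pad.
Only numpy, scipy, OpenCV 4.12 (cv2) and the standard library are available. Lean on these libraries where they do the work, as an engineer would, in place of code of your own. Each camera call takes 0.05 s, during which the arm holds its last target. There are 200 camera calls.

## Task

Fit the blue-capped filter cartridge into the round bayonet socket in the top of the white fume extractor: let its two lugs find the two slots, push it gently down against the spring, twist it clockwise (seen from above) about a quarter turn until it meets the stop, and let it rise into the locking notch so that it stays locked when you let go. Do not force it at any time, and leave the tin, the tape roll and the pen where they are.

Things in the scene. Friction and masses are not known exactly. Their poses are not given: they have to be found in the camera images.
- dock: Fume extractor base: white box 150 x 150 mm, 70 mm high, fixed; origin at the centre of its underside, z up, x towards the side with the black exhaust stub (reaches 96 mm from the centre). In its top is a bayonet collar, clamped by hand: the line through its two slots is turned from the dock's x axis 0.12 to 0.60 rad (7 to 34 degrees) counter-clockwise seen from above; find it by feel or sight.
- socket_mouth (a point): Centre of the socket's mouth on the aluminium collar's upper face, 72 mm above the bench; axes as dock (not the collar's true turn). Mouth 57 mm across; two opposite slots for the lugs (white dots), 27 degrees wide, out to 75 mm across. Clockwise from each slot: rim 6 mm thick; then the locking notch (red dot), 75 degrees from the slot, rim 3 mm thick over 27 degrees; then a stop.
- seal_plate (a point): Top centre of the sprung seal plate under the mouth, about 64 mm above the bench when free. Spring 800 N/m, about 0.6 N to start, travel 22 mm. Height above the bench of the cartridge's centre: 104 mm with the lugs resting on the rim (slots missed; rigid); below 93 mm the lugs clear the thick rim and can turn; 96 mm locked in the notch.
- cartridge: The whole filter cartridge: origin at the centre of its underside, z up, x along its handle and lugs.
- cartridge_centre (a point): Filter cartridge, 84 mm tall, 150 to 310 g, standing on the bench; point on its axis half-way up. x along handle and lugs (a half turn makes no difference). White body 54 mm across, foot bevelled 3.5 mm; two opposite grey lugs on +x and -x, 20 degrees wide, 71 mm across both, 10 to 15 mm above the underside; blue cap 66 mm across, 28 to 44 mm above the underside.
- cartridge_handle (a point): Middle of the cartridge's black bar handle, 64 mm above the underside; the bar stands on the cap, 58 mm long along x, 14 mm thick along y, 40 mm tall (20 mm above and below this point). Axes as cartridge_centre.
- tin: Small round white tin with a red lid patch, 34 mm across, 16 mm high, a bystander between the cartridge and the extractor; origin at the centre of its underside.
- tape: Amber tape roll lying flat, 76 mm across, 12 mm high, a bystander behind; origin at the centre of its underside.
- pen: White pen with a green cap, 120 mm long along its x axis, 14 mm thick, a bystander behind the cartridge; origin at the centre of its underside.

How it is judged:
By the outcome, as a careful person would: the job done as asked, in the order asked, and still so for the second after the job is handed in, with the robot touching nothing.
It also fails if it takes over 72 s, if anything falls off the work surface, if the arm or the gripper's body presses on something with over 40 N, if the wrist force passes 120 N, or if a joint passes its speed limit or range.

## Working session

There is one attempt and no reset: what is moved stays moved. The work goes in short steps, Python scripts to look and compute and a tool call to move; the robot and the scene stay as the last step left them, time stands still between calls to the robot, and variables do not carry over. Pictures are saved under pics/ and viewed, at most 10 in all, crops included, and the job is handed in when it is done.

Besides the shell and the picture viewer there is one more tool, called as a command line: name --pt "numbers of a row" for each row, then --argument value for the rest. move_arm: Moves the arm, as the interface text tells. Its arguments: {"type":"object","properties":{"linear":{"type":"array"},"roll":{"type":"array"},"grip":{"type":"array"},"squeeze":{"type":"number"}},"required":["linear","roll","grip"]}

```bash
mkdir -p pics; cat > h.py <<'E'
from rig import manip
import cv2, numpy as np, pickle
from scipy.spatial.transform import Rotation as R
def cap(n,f):
    s=manip.observe(); c=manip.capture(n); c['state']=s
    if 'hand_eye' in c:
        T=np.eye(4);T[:3,:3]=R.from_euler('xyz',s['ee_rot'],degrees=True).as_matrix();T[:3,3]=s['position']
        W=T@np.array(c['hand_eye']); c['origin']=W[:3,3]; c['rotation']=W[:3,:3]
    pickle.dump(c,open(f'pics/{f}.pkl','wb')); cv2.imwrite(f'pics/{f}.png',c['color'][:,:,::-1]); return c
def ld(f): return pickle.load(open(f'pics/{f}.pkl','rb'))
def ray(c,u,v,z):
    d=np.array(c['rotation'])@[(u-c['cx'])/c['fx'],(v-c['cy'])/c['fy'],1]; o=np.array(c['origin']); return o+d*(z-o[2])/d[2]
def proj(c,p):
    q=np.array(c['rotation']).T@(np.array(p)-np.array(c['origin'])); return c['cx']+c['fx']*q[0]/q[2],c['cy']+c['fy']*q[1]/q[2]
E
python3 - <<'E'
from h import *
s=manip.observe(); print(s, manip.tcp_to_tips)
for n in('top','side'):
    c=cap(n,n+'0'); print(n,np.round(c['origin'],3),np.round(c['rotation'],3).tolist(),c['fx'])
a=np.hstack([cv2.imread('pics/top0.png')]); 
E
```

```text
{'time_s': 0.0, 'qpos': array([ 7.01912381e+01,  1.51686630e+01,  9.19822774e+01, -1.45665540e-04,
        7.29781885e+01, -2.11498639e+00]), 'qvel': array([ 0.01210991,  0.07763281, -0.0125465 ,  0.04212597,  0.0148811 ,
       -0.03912082]), 'joint_efforts': array([ 7.05677776e-04, -5.15099180e+01, -3.67325056e+01,  3.45744331e-05,
        1.29142069e-02,  2.42565648e-07]), 'position': array([0.2049197 , 0.64238791, 0.2409582 ]), 'ee_rot': array([-1.79870954e+02, -4.62641452e-03,  1.62306262e+02]), 'force': array([-1.29104265,  0.70337096, -0.21355137]), 'ft_torque': array([ 0.01172205, -0.05336444, -0.0235819 ]), 'gripper_force': 0.0, 'finger_gap': 1.0009746917725544} 0.011
top [ 0.44  -0.025  1.022] [-170.656, -0.179, -89.245] 543.7741522027458
side [0.469 0.679 0.658] [-129.354, -0.587, -169.782] 443.9158983026936
```

View pics/top0.png

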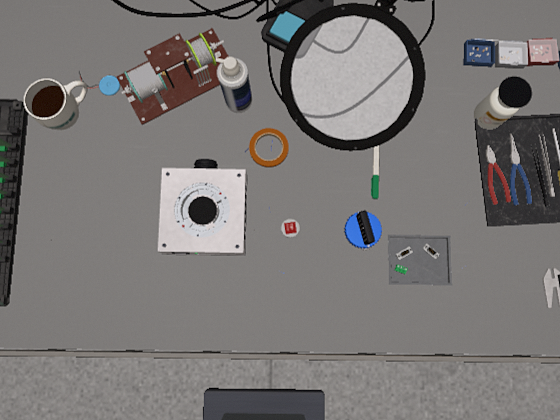

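View pics/side0.png

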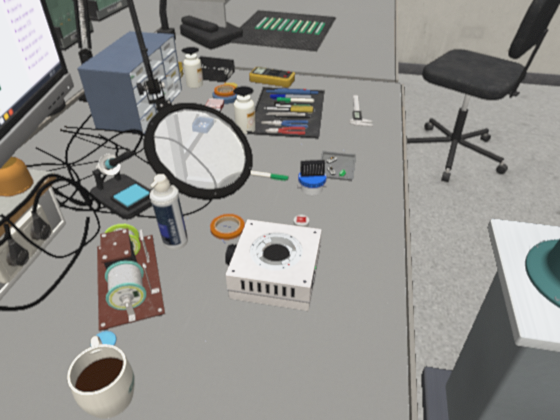

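The top view shows the dock around (203,210) with its stub at (205,163), and the cartridge at (363,230) with its handle tilted slightly. The tin is at (290,228), and the magnifier ring is above and beyond the cartridge. I'll enlarge these areas.

```bash
sed -i "s/pickle.dump(c,open/c['rotation']=np.array(c['rotation']) if np.shape(c['rotation'])==(3,3) else R.from_euler('xyz',c['rotation'],degrees=True).as_matrix()\n    pickle.dump(c,open/" h.py
python3 - <<'E'
from h import *
for n in('top0','side0'):
    c=ld(n); c['rotation']=R.from_euler('xyz',c['rotation'],degrees=True).as_matrix(); pickle.dump(c,open(f'pics/{n}.pkl','wb'))
    print(n,np.round(c['rotation'],3).tolist())
t=cv2.imread('pics/top0.png'); s=cv2.imread('pics/side0.png')
f=lambda i,x,y,w,h,k: cv2.resize(i[y:y+h,x:x+w],None,fx=k,fy=k,interpolation=cv2.INTER_CUBIC)
a=f(t,150,150,100,110,4); b=f(t,335,200,60,60,4); d=f(s,290,150,60,60,4)
out=np.zeros((440,400+240+0,3),np.uint8); out[:,:400]=a; out[:220,400:640]=b[:220]; out[220:440,400:640]=d[:220]
cv2.imwrite('pics/c0.png',out)
c=ld('top0')
for u,v,z,l in((203,210,.072,'sock'),(363,230,.044,'cap'),(290,228,.016,'tin'),(352,77,.3,'ring')): print(l,ray(c,u,v,z))
E
```

```text
top0 [[0.013, -0.987, 0.162], [-1.0, -0.014, -0.001], [0.003, -0.162, -0.987]]
side0 [[-0.984, -0.12, 0.131], [-0.177, 0.623, -0.762], [0.01, -0.773, -0.634]]
sock [0.59280289 0.10172532 0.072     ]
cap [ 0.56456476 -0.18565933  0.044     ]
tin [ 0.57004431 -0.05412222  0.016     ]
ring [ 0.74788308 -0.13104186  0.3       ]
```

View pics/c0.png

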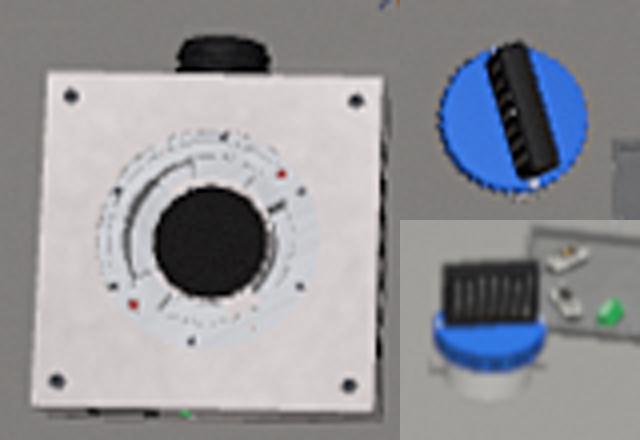

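The red dots are at crop (281,174) and (133,304), which puts the slots about 26° counter-clockwise of image-up. The handle runs from about (505,45) to (545,175). Next I'll triangulate the ring and work out the first move.

```bash
cat >> h.py <<'E'
def tri(c1,p1,c2,p2):
    A=[];b=[]
    for c,p in((c1,p1),(c2,p2)):
        d=ray(c,*p,0)-c['origin']; d/=np.linalg.norm(d); P=np.eye(3)-np.outer(d,d); A.append(P); b.append(P@c['origin'])
    return np.linalg.lstsq(np.vstack(A),np.hstack(b),rcond=None)[0]
def delta(dst,z,yaw=None,s=None):
    s=s or manip.observe(); Rm=R.from_euler('xyz',s['ee_rot'],degrees=True).as_matrix()
    d=Rm.T@(np.array([*dst[:2],z])-s['position'])*1000
    print('shift mm',d.round(1),'pose',np.round(s['position'],4),'yaw',round(s['ee_rot'][2],2), 'roll', None if yaw is None else round(np.deg2rad((s['ee_rot'][2]-yaw+180)%360-180),4))
E
python3 - <<'E'
from h import *
t,s=ld('top0'),ld('side0')
print('ring',tri(t,(352,77),s,(198,150)))
for z in(.2,.25,.3,.35,.4,.45): print(z,ray(t,352,152,z).round(3),ray(t,352,3,z).round(3))
e=lambda x,y:(150+x/4,150+y/4)
for z,pp in((.072,[(207,239),(281,174),(133,304)]),(.07,[(50,73),(383,78),(33,408),(375,412)])):
    P=[ray(t,*e(*p),z)[:2] for p in pp]; print(np.round(P,4).tolist()); d=P[1]-P[2] if len(P)==3 else P[0]-P[2]; print('ang',np.degrees(np.arctan2(d[1],d[0])))
g=lambda x,y:(335+(x-400)/4,200+y/4)
P=[ray(t,*g(*p),.084)[:2] for p in((505,45),(543,172))]; d=P[0]-P[1]; print('handle',P,np.degrees(np.arctan2(d[1],d[0])),np.linalg.norm(d))
delta((.593,.101),.34,196.)
print(manip.capture('wrist')['hand_eye'])
E
```

```text
ring [ 0.83538238 -0.16102259  0.09535251]
0.2 [ 0.667 -0.144  0.2  ] [ 0.918 -0.147  0.2  ]
0.25 [ 0.653 -0.137  0.25 ] [ 0.889 -0.14   0.25 ]
0.3 [ 0.639 -0.13   0.3  ] [ 0.86  -0.132  0.3  ]
0.35 [ 0.626 -0.123  0.35 ] [ 0.831 -0.125  0.35 ]
0.4 [ 0.612 -0.115  0.4  ] [ 0.802 -0.117  0.4  ]
0.45 [ 0.598 -0.108  0.45 ] [ 0.773 -0.11   0.45 ]
[[0.5932, 0.104], [0.6229, 0.0721], [0.5638, 0.1355]]
ang -46.98575228541299
[[0.6681, 0.1773], [0.6678, 0.0278], [0.5176, 0.1777], [0.5178, 0.028]]
ang -0.14906062672344536
handle [array([ 0.59244197, -0.17646656]), array([ 0.53696928, -0.19222727])] 15.86072452532944 0.057668183544421193
shift mm [-534.3 -398.1  -98.1] pose [0.2049 0.6425 0.2411] yaw 162.31 roll -0.588
[[-4.67285261e-04 -9.64143977e-01 -2.65379302e-01  6.63945079e-02]
 [ 9.99999882e-01 -4.15573431e-04 -2.51008970e-04  1.48455244e-04]
 [ 1.31724200e-04 -2.65379388e-01  9.64144057e-01 -1.31506521e-01]
 [ 0.00000000e+00  0.00000000e+00  0.00000000e+00  1.00000000e+00]]
```

move_arm --pt "-20 -15 -30" --pt "-60 -45 -60" --pt "-100 -75 -98" --pt "-140 -104 -98" --pt "-180 -134 -98" --pt "-220 -164 -98" --pt "-260 -194 -98" --pt "-300 -224 -98" --roll '[-0.05,-0.12,-0.2,-0.28,-0.36,-0.44,-0.52,-0.588]' --grip '[0,0,0,0,0,0,0,0]'

```text
time_s: 0.95
position: [0.4135, 0.3507, 0.3402]
ee_rot: [-180.0, 0.0, -163.8]
force: [0.2, 0.5, -0.3]
finger_gap: 1.003
gripper_force: 0.0
```

```bash
python3 - <<'E'
from h import *
delta((.593,.1035),.34,196.)
E
```

```text
shift mm [-1.034e+02 -2.875e+02  2.000e-01] pose [0.4135 0.3507 0.3402] yaw -163.81 roll 0.0034
```

move_arm --pt "-17 -45 0" --pt "-34 -90 0" --pt "-50 -135 0" --pt "-66 -180 0" --pt "-82 -220 0" --pt "-98 -255 0" --pt "-103 -287 0" --pt "-103 -287 0" --roll '[0,0,0,0,0,0,0,0]' --grip '[0,0,0,0,0,0,0,0]'

```text
time_s: 1.75
position: [0.5923, 0.1013, 0.3393]
ee_rot: [-179.9, -0.1, -164.3]
force: [-0.2, 0.1, 0.5]
finger_gap: 1.0
gripper_force: 0.0
```

```bash
python3 - <<'E'
from h import *
c=cap('wrist','w1'); u,v=proj(c,(.593,.1035,.072)); print(u,v)
P=[proj(c,(.593+.05*a,.1035+.05*b,.072)) for a in(-1,1) for b in (-1,1)]; print(P)
x0=int(u)-130;y0=int(v)-100; x0=max(x0,0); y0=max(y0,0); i=c['color'][y0:y0+200,x0:x0+260,::-1]; print(x0,y0,i.shape)
cv2.imwrite('pics/w1c.png',cv2.resize(i,None,fx=3,fy=3,interpolation=cv2.INTER_CUBIC))
delta((.5647,-.185),.24,195.9)
E
```

```text
277.24642925667604 177.20906614120338
[(np.float64(246.5828165405292), np.float64(122.83716475177796)), (np.float64(331.19254228325326), np.float64(147.2860591089776)), (np.float64(225.72492210503523), np.float64(205.7871848288258)), (np.float64(305.53685642546975), np.float64(227.37289812426212))]
147 77 (200, 260, 3)
shift mm [ 104.1 -270.    99.5] pose [0.5914 0.1032 0.3394] yaw -164.2 roll -0.0017
```

View pics/w1c.png

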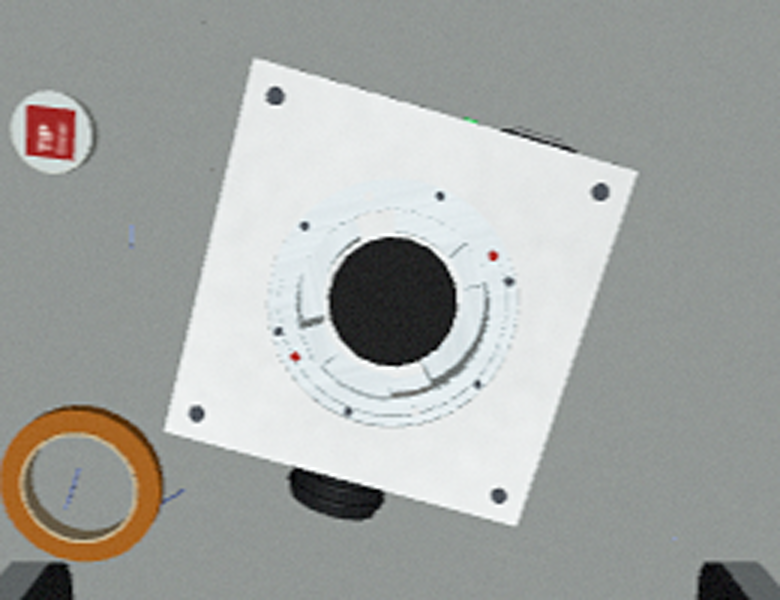

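The red dots are at crop (493,256) and (295,357). The notch edges at about 13° and 41° are centred on the dot, and the slot edge is near (430,372).

```bash
python3 - <<'E'
from h import *
c=ld('w1'); e=lambda x,y:ray(c,147+x/3,77+y/3,.072)[:2]
a,b=e(493,256),e(295,357); d=b-a; print('mid',(a+b)/2,'ang',np.degrees(np.arctan2(d[1],d[0])),np.linalg.norm(d))
P=[e(*p) for p in((254,58),(638,172),(518,526),(164,432))]; print('box',np.mean(P,0)); 
for i,j in((0,3),(1,2)): d=P[j]-P[i]; print(np.degrees(np.arctan2(d[1],d[0])))
H=[e(*p) for p in((275,95),(600,191),(499,495),(196,413))]; print('screws',np.mean(H,0))
H=[e(*p) for p in((440,196),(305,226),(278,331),(348,411),(478,384),(509,282))]; print('holes',np.mean(H,0))
M=(P[0]+P[2])/2
E
```

```text
mid [0.59527831 0.104937  ] ang -46.95652468157494 0.08704818631936957
box [0.59484653 0.10511381]
-0.2771487023179065
-0.01894577309134884
screws [0.59457518 0.10463576]
holes [0.59503318 0.10495558]
```

move_arm --pt "18 -45 0" --pt "35 -90 0" --pt "52 -135 0" --pt "70 -180 20" --pt "85 -220 50" --pt "100 -258 80" --pt "104 -270 99" --pt "104 -270 99" --roll '[0,0,0,0,0,0,0,0]' --grip '[0,0,0,0,0,0,0,0]'

```text
time_s: 2.6
position: [0.5624, -0.1834, 0.2366]
ee_rot: [179.7, -0.4, -164.1]
force: [-0.5, 0.5, -0.6]
finger_gap: 1.002
gripper_force: 0.0
```

```bash
python3 - <<'E'
from h import *
manip.capture('top')
c=cap('wrist','w2'); print(c['state']['position'],c['state']['ee_rot'],proj(c,(.5647,-.185,.084)))
u,v=map(int,proj(c,(.5647,-.185,.06)));x0=max(u-130,0);y0=max(v-110,0);i=c['color'][y0:y0+220,x0:x0+260,::-1];print(x0,y0)
cv2.imwrite('pics/w2c.png',cv2.resize(i,None,fx=2.5,fy=2.5,interpolation=cv2.INTER_CUBIC))
E
```

```text
[ 0.56383788 -0.18245857  0.23903054] [ 179.80195411   -0.19803333 -164.08008609] (np.float64(271.576550505639), np.float64(198.28734723318493))
141 82
```

View pics/w2c.png

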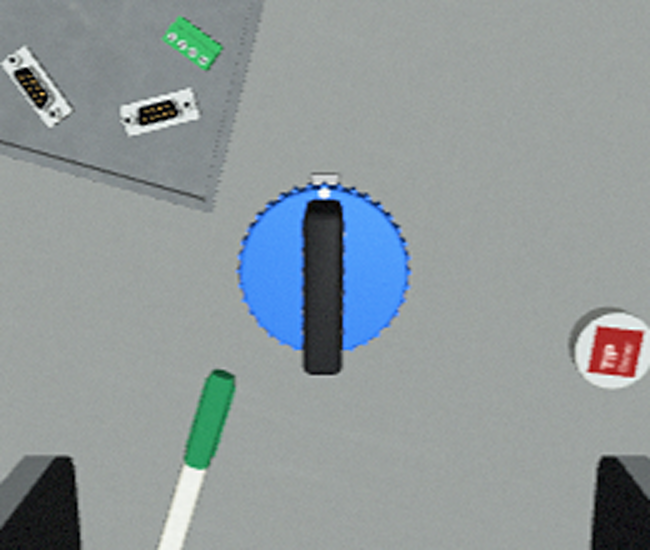

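The handle runs straight up the image, centred at crop x=323. The cap centre is at (324,267), the near lug at (325,180), and the pen cap at (222,375) is clear of the fingers' path.

```bash
python3 - <<'E'
from h import *
c=ld('w2'); e=lambda x,y,z:ray(c,141+x/2.5,82+y/2.5,z)
print('cap',e(324,267,.044)); 
a,b=e(323,374,.104),e(323.5,203,.104); d=a-b; print('handle top',a,b,(a+b)/2,np.degrees(np.arctan2(d[1],d[0])),np.linalg.norm(d[:2]))
a,b=e(323,374,.084),e(323.5,203,.084); print(np.linalg.norm((a-b)[:2]))
print('pen tip',e(222,375,.01),'tin',e(612,350,.016))
delta(((.565,-.185)),.094,195.9)
E
```

```text
cap [ 0.56483839 -0.18621395  0.044     ]
handle top [ 0.58740412 -0.17963127  0.104     ] [ 0.53365055 -0.19456653  0.104     ] [ 0.56052734 -0.1870989   0.104     ] 15.527778090718398 0.05578986093037069
0.059972536195053175
pen tip [ 0.630626   -0.21487878  0.01      ] tin [ 0.57147875 -0.0554355   0.016     ]
shift mm [  0.8  -3.1 146.9] pose [ 0.5651 -0.182   0.2409] yaw -164.01 roll 0.0016
```

move_arm --pt "1 -3.6 30" --pt "1 -3.6 70" --pt "1 -3.6 105" --pt "1 -3.6 135" --pt "1 -3.6 155" --pt "1 -3.6 168" --pt "1 -3.6 168" --pt "1 -3.6 168" --roll '[0.007,0.007,0.007,0.007,0.007,0.007,0.007,0.007]' --grip '[0,0,0,0,0,0,0,0]'

```text
time_s: 3.5
position: [0.5669, -0.1864, 0.0749]
ee_rot: [-179.9, 0.1, -164.3]
force: [0.4, -0.5, -0.1]
finger_gap: 0.999
gripper_force: 0.0
```

```bash
python3 - <<'E'
from h import *
delta(((.565,-.1858)),.062,195.6)
E
```

```text
shift mm [ 1.7  1.1 12.9] pose [ 0.5669 -0.1864  0.0749] yaw -164.34 roll 0.0011
```

move_arm --pt "1 1 6" --pt "1 1 12.5" --pt "1 1 12.5" --pt "1 1 12.5" --pt "1 1 12.5" --pt "1 1 12.5" --pt "1 1 12.5" --pt "1 1 12.5" --roll '[0,0,0,0,0,0,0,0]' --grip '[0,0,60,150,255,255,255,255]' --squeeze 70

```text
time_s: 4.3
position: [0.5645, -0.1864, 0.0611]
ee_rot: [-180.0, 0.0, -164.4]
force: [0.9, -0.9, 2.5]
finger_gap: 0.155
gripper_force: 68.5
```

move_arm --pt "0 0 0" --pt "0 0 0" --pt "0 0 0" --pt "0 0 0" --roll '[0,0,0,0]' --grip '[255,255,255,255]'

```text
time_s: 4.7
position: [0.5645, -0.1864, 0.0611]
ee_rot: [-180.0, 0.0, -164.4]
force: [0.6, -0.6, 1.9]
finger_gap: 0.156
gripper_force: 68.5
```

```bash
python3 - <<'E'
from h import *
for n in range(3):
    s=manip.observe(); print(s['position'],s['ee_rot'],s['force'],s['ft_torque'],s['finger_gap'],s['gripper_force'])
E
```

```text
[ 0.56453587 -0.18637288  0.06109055] [-1.79969297e+02  3.33813540e-02 -1.64401247e+02] [ 0.627755   -0.61180692  1.91618258] [-0.13670771 -0.00562134  0.03399453] 0.1564809908159899 68.52691411972046
[ 0.56453587 -0.18637288  0.06109055] [-1.79969297e+02  3.33813540e-02 -1.64401247e+02] [ 0.627755   -0.61180692  1.91618258] [-0.13670771 -0.00562134  0.03399453] 0.1564809908159899 68.52691411972046
[ 0.56453587 -0.18637288  0.06109055] [-1.79969297e+02  3.33813540e-02 -1.64401247e+02] [ 0.627755   -0.61180692  1.91618258] [-0.13670771 -0.00562134  0.03399453] 0.1564809908159899 68.52691411972046
```

move_arm --pt "0 0 -10" --pt "0 0 -30" --pt "0 0 -60" --pt "0 0 -95" --pt "0 0 -120" --pt "0 0 -130" --pt "0 0 -130" --pt "0 0 -130" --roll '[0,0,0,0,0,0,0,0]' --grip '[255,255,255,255,255,255,255,255]'

```text
time_s: 5.5
position: [0.5632, -0.1857, 0.1893]
ee_rot: [179.9, -0.1, -164.4]
force: [0.1, 1.5, -2.8]
finger_gap: 0.156
gripper_force: 68.2
```

```bash
python3 - <<'E'
from h import *
s=manip.observe(); print(s['force'],s['ft_torque'],s['finger_gap'],s['qpos'])
c=cap('wrist','w3')
cv2.imwrite('pics/w3c.png',c['color'][60:,60:500,::-1])
delta((.5945,.1045),.19,208.)
E
```

```text
[ 0.10711551  1.46031396 -2.81100971] [-0.01292069  0.02393745 -0.02066777] 0.15610968422037155 [-2.06628289e+01  8.63262207e+00  1.05419467e+02  3.91009721e-03
  6.60924883e+01 -1.26262797e+02]
shift mm [-108.5  270.9   -1.2] pose [ 0.5628 -0.1856  0.1886] yaw -164.4 roll -0.2164
```

View pics/w3c.png

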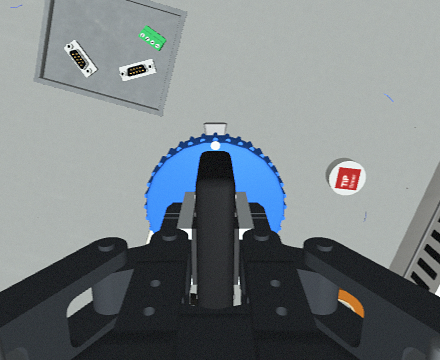

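The cartridge is held with the handle centred, the cap edges are at x≈146 and 286, and the near lug is at (215,128). I'll compute its offset in the hand.

```bash
python3 - <<'E'
from h import *
c=ld('w3'); H=np.array(c['hand_eye'])
def tr(u,v,z):
    d=H[:3,:3]@[(u-c['cx'])/c['fx'],(v-c['cy'])/c['fy'],1];o=H[:3,3];return (o+d*(z-o[2])/d[2])*1000
def pj(p):
    q=H[:3,:3].T@(np.array(p)/1000-H[:3,3]); return c['cx']+c['fx']*q[0]/q[2],c['cy']+c['fy']*q[1]/q[2]
im=c['color'].astype(int)
print([(v,tuple(im[v,262])) for v in range(190,216,2)])
for z,n in((17.1,'top'),(33.1,'bot')): print(n,pj((33,0,z)),pj((0,33,z)),pj((0,-33,z)))
print('lug end top z=46', pj((35.5,0,46.1)),pj((35.5,0,51.1)))
print('lug pic',tr(276,184,46.1)); print('handle top near', pj((29,0,-22.9)),pj((-29,0,-22.9)),pj((29,7,-22.9)),pj((29,-7,-22.9)))
E
```

```text
[(190, (np.int64(175), np.int64(180), np.int64(178))), (192, (np.int64(175), np.int64(181), np.int64(176))), (194, (np.int64(36), np.int64(63), np.int64(115))), (196, (np.int64(23), np.int64(57), np.int64(116))), (198, (np.int64(36), np.int64(79), np.int64(159))), (200, (np.int64(86), np.int64(174), np.int64(255))), (202, (np.int64(22), np.int64(60), np.int64(127))), (204, (np.int64(82), np.int64(166), np.int64(255))), (206, (np.int64(81), np.int64(164), np.int64(253))), (208, (np.int64(86), np.int64(167), np.int64(253))), (210, (np.int64(83), np.int64(166), np.int64(254))), (212, (np.int64(67), np.int64(133), np.int64(245))), (214, (np.int64(19), np.int64(12), np.int64(9)))]
top (np.float64(275.4969651629439), np.float64(195.23197166150464)) (np.float64(345.9989033100709), np.float64(264.0715335788024)) (np.float64(205.01766432234035), np.float64(264.09726767160817))
bot (np.float64(275.46305870326455), np.float64(188.0289180284491)) (np.float64(339.7972804000451), np.float64(251.20113353846529)) (np.float64(211.15123811192856), np.float64(251.22799857952512))
lug end top z=46 (np.float64(275.43949627032475), np.float64(178.3632560660748)) (np.float64(275.4313639935647), np.float64(176.75756876839802))
lug pic [-8753.2420243    116.13753886 46100.        ]
handle top near (np.float64(275.62107183264226), np.float64(233.26833476892756)) (np.float64(275.6089290812007), np.float64(378.52249522667773)) (np.float64(296.6082198462456), np.float64(233.2631825531726)) (np.float64(254.6357234168469), np.float64(233.27348654289233))
```

move_arm --pt "-14 35 0" --pt "-30 75 0" --pt "-46 115 0" --pt "-62 155 0" --pt "-78 195 0" --pt "-92 235 0" --pt "-104 262 0" --pt "-106.4 270.5 0" --roll '[-0.03,-0.06,-0.09,-0.12,-0.15,-0.18,-0.2,-0.216]' --grip '[255,255,255,255,255,255,255,255]'

```text
time_s: 6.35
position: [0.5928, 0.1059, 0.1883]
ee_rot: [179.9, -0.2, -151.8]
force: [-0.5, -1.2, -1.5]
finger_gap: 0.158
gripper_force: 68.7
```

move_arm --pt "0 0 0" --pt "0 0 0" --pt "0 0 0" --pt "0 0 0" --pt "0 0 0" --pt "0 0 0" --roll '[0,0,0,0,0,0]' --grip '[255,255,255,255,255,255]'

```text
time_s: 6.95
position: [0.5941, 0.1023, 0.1909]
ee_rot: [-180.0, 0.0, -152.1]
force: [-0.6, -0.4, -2.4]
finger_gap: 0.151
gripper_force: 68.7
```

```bash
python3 - <<'E'
from h import *
c=cap('wrist','w4'); s=c['state']; print(s['position'],s['ee_rot'],s['force'],s['ft_torque'])
d=cap('side','s4'); 
a=c['color'][100:400,60:480,::-1]; b=d['color'][190:310,200:350,::-1]
a=cv2.resize(a,None,fx=1.2,fy=1.2); b=cv2.resize(b,(290,232),interpolation=cv2.INTER_CUBIC)
out=np.zeros((600,800,3),np.uint8); out[:360,:504]=a; b=cv2.resize(d['color'][170:310,210:340,::-1],None,fx=2.2,fy=2.2,interpolation=cv2.INTER_CUBIC); out[:b.shape[0],510:510+b.shape[1]]=b
# enlarged crop of wrist upper half showing dock top
e=cv2.resize(c['color'][130:240,120:440,::-1],(698,240),interpolation=cv2.INTER_CUBIC); out[360:,:698]=e
cv2.imwrite('pics/m4.png',out); delta((.5926,.1035),.19,208.)
E
```

```text
[0.59406462 0.10228047 0.19092812] [-1.79991943e+02  1.39529180e-02 -1.52087737e+02] [-0.55536037 -0.40336055 -2.43429507] [-0.05740074 -0.00552523  0.00859352]
shift mm [0.8 1.5 0.9] pose [0.594  0.1026 0.1909] yaw -152.06 roll -0.0011
```

View pics/m4.png

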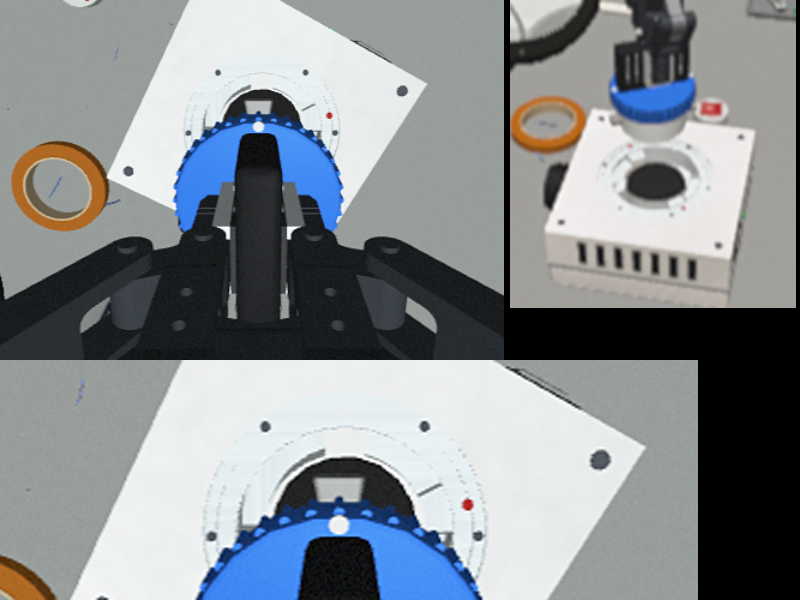

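The collar holes at (265,427), (425,427), (211,536) and (478,536), with red dot (468,505), are in view together with the cap. The slot opens at the near side, in line with the lug.

```bash
python3 - <<'E'
from h import *
c=ld('w4'); H=np.array(c['hand_eye']); z0=.1909-.072
def tr(x,y):
    u=120+x/2.18125;v=130+(y-360)/2.1818
    d=H[:3,:3]@[(u-c['cx'])/c['fx'],(v-c['cy'])/c['fy'],1];o=H[:3,3];return ((o+d*(z0-o[2])/d[2])*1000)[:2]
h=[tr(*p) for p in((211,536),(265,427),(425,427),(478,536))]; red=tr(468,505)
# circle fit
A=np.array([[2*p[0],2*p[1],1] for p in h]);b=np.array([p@p for p in h]);s=np.linalg.lstsq(A,b,rcond=None)[0]
print(np.round(h,1).tolist(),'circ',s[:2],'R',np.sqrt(s[2]+s[0]**2+s[1]**2),'mid',(h[0]+h[3])/2)
for cen in(s[:2],(h[0]+h[3])/2):
    r=red-cen; print('red',r,np.linalg.norm(r),np.degrees(np.arctan2(r[1],r[0])))
# wrist cap in same image: fit offset
im=c['color']; import itertools
m=((im[:,:,2].astype(int)-im[:,:,0])>60).astype(np.uint8)
n,l,st,_=cv2.connectedComponentsWithStats(m); k=1+np.argmax(st[1:,4]); print('bbox',st[k])
cs=max(cv2.findContours((l==k).astype(np.uint8),0,1)[0],key=cv2.contourArea)[:,0]
# outline: predicted hull of cap cylinder for offset (x,y)
def pj(P):
    q=(P-H[:3,3])@H[:3,:3]; return np.c_[c['cx']+c['fx']*q[:,0]/q[:,2],c['cy']+c['fy']*q[:,1]/q[:,2]].astype(np.float32)
a=np.linspace(0,2*np.pi,180)
from scipy.optimize import least_squares
def f(o):
    hull=cv2.convexHull(pj(np.vstack([np.c_[o[0]+.033*np.cos(a),o[1]+.033*np.sin(a),a*0+z] for z in(.0171,.0331)])))
    return [cv2.pointPolygonTest(hull,(float(p[0]),float(p[1])),True) for p in ch]
ch=cv2.convexHull(cs)[:,0]; ch=ch[ch[:,1]<240]
r=least_squares(f,[0,0],diff_step=1e-2,x_scale=.001,loss='soft_l1'); print('cap offset mm',r.x*1000,np.round(f(r.x),1))
o=min(((np.abs(f([i/1e3,j/1e3])).mean(),i,j) for i in np.arange(-6,4,.25) for j in np.arange(-2,2,.25))); print(o)
E
```

```text
[[-1.7, -44.4], [35.9, -24.7], [35.9, 28.5], [-1.7, 48.0]] circ [-1.90206149  1.82589373] R 46.21522309725783 mid [-1.72706643  1.80442033]
red [11.15684417 42.23210363] 43.680954073043644 75.2017233455872
red [10.98184911 42.25357702] 43.657368003891705 75.43096725267276
bbox [ 204  193  143  101 6318]
cap offset mm [-1.98556409 -0.37900897] [ 0.8  0.6  0.5 -0.2 -0.3 -0.6 -1.1 -1.3 -1.7 -1.  -0.7 -0.3  0.2  0.1
  0.6  0.8]
(np.float64(0.654578384890754), np.float64(-2.0), np.float64(-0.25))
```

move_arm --pt "0.2 2.1 5" --pt "0.2 2.1 15" --pt "0.2 2.1 28" --pt "0.2 2.1 38" --pt "0.2 2.1 45" --pt "0.2 2.1 48" --pt "0.2 2.1 48" --pt "0.2 2.1 48" --roll '[0,0,0,0,0,0,0,0]' --grip '[255,255,255,255,255,255,255,255]'

```text
time_s: 7.85
position: [0.5932, 0.1048, 0.1431]
ee_rot: [-180.0, 0.0, -152.0]
force: [0.7, -0.1, -1.6]
finger_gap: 0.15
gripper_force: 68.7
```

move_arm --pt "0 0 2" --pt "0 0 4" --pt "0 0 6" --pt "0 0 8" --pt "0 0 10" --pt "0 0 12" --pt "0 0 13" --pt "0 0 13" --roll '[0,0,0,0,0,0,0,0]' --grip '[255,255,255,255,255,255,255,255]'

```text
time_s: 8.65
position: [0.5926, 0.1047, 0.1295]
ee_rot: [180.0, -0.0, -152.0]
force: [0.4, -0.0, -1.7]
finger_gap: 0.15
gripper_force: 68.6
```

move_arm --pt "0 0 1" --pt "0 0 2" --pt "0 0 3" --pt "0 0 4" --pt "0 0 4.5" --pt "0 0 4.5" --pt "0 0 4.5" --roll '[0,0,0,0,0,0,0]' --grip '[255,255,255,255,255,255,255]'

```text
time_s: 9.35
position: [0.5928, 0.1047, 0.1253]
ee_rot: [-180.0, 0.0, -152.0]
force: [-0.6, -0.3, -2.4]
finger_gap: 0.153
gripper_force: 68.6
```

move_arm --pt "0 0 0.5" --pt "0 0 1" --pt "0 0 1.5" --pt "0 0 2" --pt "0 0 2.5" --pt "0 0 3" --pt "0 0 3" --pt "0 0 3" --roll '[0,0,0,0,0,0,0,0]' --grip '[255,255,255,255,255,255,255,255]'

```text
time_s: 10.15
position: [0.5929, 0.1047, 0.1225]
ee_rot: [-180.0, 0.0, -152.0]
force: [-0.8, -0.9, 0.5]
finger_gap: 0.156
gripper_force: 69.0
```

```bash
python3 - <<'E'
from h import *
s=manip.observe(); print(s['position'],s['ee_rot'],s['force'],s['ft_torque'])
E
```

```text
[0.59294054 0.10465927 0.12246718] [-1.79989270e+02  1.41006243e-02 -1.52029433e+02] [-0.76959651 -0.93643209  0.54232638] [-0.06937762  0.07838691  0.03048806]
```

move_arm --pt "0 0 0.4" --pt "0 0 0.8" --pt "0 0 1.2" --pt "0 0 1.6" --pt "0 0 2" --pt "0 0 2" --pt "0 0 2" --roll '[0,0,0,0,0,0,0]' --grip '[255,255,255,255,255,255,255]'

```text
time_s: 10.85
position: [0.5929, 0.1047, 0.1204]
ee_rot: [-180.0, 0.0, -152.0]
force: [-0.4, -2.0, 1.8]
finger_gap: 0.157
gripper_force: 69.2
```

move_arm --pt "0.1 -0.3 0.8" --pt "0.1 -0.3 1.6" --pt "0.1 -0.3 2.4" --pt "0.1 -0.3 3.2" --pt "0.1 -0.3 4" --pt "0.1 -0.3 4.5" --pt "0.1 -0.3 4.5" --roll '[0,0,0,0,0,0,0]' --grip '[255,255,255,255,255,255,255]'

```text
time_s: 11.55
position: [0.593, 0.1046, 0.1161]
ee_rot: [180.0, 0.0, -152.0]
force: [-1.4, 1.0, 5.5]
finger_gap: 0.152
gripper_force: 69.9
```

move_arm --pt "0 0 0.8" --pt "0 0 1.6" --pt "0 0 2.4" --pt "0 0 3.2" --pt "0 0 4" --pt "0 0 4.8" --pt "0 0 5.3" --pt "0 0 5.3" --roll '[0,0,0,0,0,0,0,0]' --grip '[255,255,255,255,255,255,255,255]'

```text
time_s: 12.35
position: [0.593, 0.1046, 0.1116]
ee_rot: [180.0, 0.0, -152.0]
force: [-3.7, 0.1, 9.7]
finger_gap: 0.153
gripper_force: 70.5
```

```bash
python3 - <<'E'
from h import *
s=manip.observe(); print(s['position'],s['ee_rot'],s['force'],s['ft_torque'],s['qpos'])
E
```

```text
[0.59302748 0.10464713 0.11160461] [ 1.79993041e+02  2.82855007e-02 -1.52028704e+02] [-3.71171068  0.10456611  9.71334934] [0.03786937 0.68270325 0.01280341] [ 7.62857452e+00  1.37656681e+01  1.08181969e+02  1.92828391e-02
  5.80282626e+01 -1.10352930e+02]
```

move_arm --pt "0.4 0.2 0.5" --pt "0.4 0.2 1.0" --pt "0.4 0.2 1.4" --pt "0.4 0.2 1.4" --roll '[0,0,0,0]' --grip '[255,255,255,255]'

```text
time_s: 12.75
position: [0.593, 0.1046, 0.1106]
ee_rot: [-180.0, 0.1, -152.0]
force: [-4.4, 0.1, 9.7]
finger_gap: 0.15
gripper_force: 70.6
```

move_arm --pt "0 0 0" --pt "0 0 0" --pt "0 0 0" --pt "0 0 0" --pt "0 0 0" --pt "0 0 0" --roll '[0.04,0.08,0.12,0.16,0.2,0.2]' --grip '[255,255,255,255,255,255]'

```text
time_s: 13.35
position: [0.5935, 0.1047, 0.1107]
ee_rot: [-180.0, 0.1, -163.5]
force: [-2.9, -0.1, 9.5]
finger_gap: 0.151
gripper_force: 70.5
```

```bash
python3 - <<'E'
from h import *
s=manip.observe(); print(s['position'],s['ee_rot'],s['force'],s['ft_torque'])
E
```

```text
[0.59352269 0.104671   0.1107415 ] [-1.79982276e+02  1.45274703e-01 -1.63523133e+02] [-2.9246616  -0.09627082  9.48200993] [ 0.08705625  0.46723274 -0.00913626]
```

move_arm --pt "0 0.1 0" --pt "-0.1 0.2 0" --pt "-0.1 0.35 0" --pt "-0.15 0.45 0" --pt "-0.25 0.6 0" --pt "-0.3 0.7 0" --pt "-0.4 0.8 0" --pt "-0.4 0.8 0" --roll '[0.08,0.16,0.24,0.32,0.4,0.5,0.6,0.6]' --grip '[255,255,255,255,255,255,255,255]'

```text
time_s: 14.15
position: [0.5933, 0.1056, 0.1106]
ee_rot: [179.9, 0.1, 162.0]
force: [-2.5, 0.2, 10.3]
finger_gap: 0.156
gripper_force: 70.5
```

```bash
python3 - <<'E'
from h import *
s=manip.observe(); print(s['position'],s['ee_rot'],s['force'],s['ft_torque'])
E
```

```text
[0.59334531 0.1056112  0.11056924] [1.79942338e+02 8.63750636e-02 1.62009939e+02] [-2.52995588  0.22138642 10.31021147] [-4.66436126e-05  5.55947841e-01 -1.01506014e-01]
```

move_arm --pt "0 0.1 0" --pt "-0.1 0.2 0" --pt "-0.1 0.3 0" --pt "-0.1 0.4 0" --pt "-0.2 0.5 0" --pt "-0.2 0.6 0" --pt "-0.2 0.6 0" --roll '[0.08,0.16,0.24,0.32,0.38,0.42,0.42]' --grip '[255,255,255,255,255,255,255]'

```text
time_s: 14.85
position: [0.5938, 0.1062, 0.1106]
ee_rot: [179.9, 0.1, 138.0]
force: [-2.9, 0.4, 9.4]
finger_gap: 0.151
gripper_force: 70.5
```

```bash
python3 - <<'E'
from h import *
s=manip.observe(); print(s['position'],s['ee_rot'],s['force'],s['ft_torque'],s['qpos'][5])
E
```

```text
[0.59381012 0.1061513  0.11064312] [1.79901976e+02 6.52381679e-02 1.38032398e+02] [-2.92931715  0.40213747  9.37915286] [ 0.10399984  0.53962472 -0.04004484] -40.27899861261658
```

move_arm --pt "0 0 0" --pt "0 0.1 0" --pt "0 0.1 0" --pt "0 0.1 0" --roll '[0.03,0.06,0.09,0.09]' --grip '[255,255,255,255]'

```text
time_s: 15.25
position: [0.5941, 0.1062, 0.1107]
ee_rot: [179.9, 0.1, 132.9]
force: [-2.6, 0.9, 9.6]
finger_gap: 0.153
gripper_force: 70.5
```

```bash
python3 - <<'E'
from h import *
s=manip.observe(); print(s['position'],s['ee_rot'],s['force'],s['ft_torque'],s['qpos'][5])
E
```

```text
[0.5940721  0.10623966 0.1106846 ] [1.79876127e+02 6.75636883e-02 1.32886578e+02] [-2.58850496  0.85281797  9.62762276] [0.01065963 0.43408306 0.04496451] -35.13110823335523
```

move_arm --pt "0 0 0" --pt "0 0.1 0" --pt "0 0.1 0" --roll '[0.025,0.04,0.04]' --grip '[255,255,255]'

```text
time_s: 15.55
position: [0.5939, 0.1061, 0.1107]
ee_rot: [179.9, 0.1, 130.7]
force: [-2.1, -0.5, 10.4]
finger_gap: 0.157
gripper_force: 70.6
```

```bash
python3 - <<'E'
from h import *
s=manip.observe(); print(s['position'],s['ee_rot'],s['force'],s['ft_torque'],s['qpos'][5])
E
```

```text
[0.59387667 0.10608657 0.11071573] [1.79920277e+02 6.62059757e-02 1.30654782e+02] [-2.12541079 -0.49079141 10.40350786] [-0.11119184  0.57442381  0.26750252] -32.87761391853416
```

move_arm --pt "0 0 0" --pt "0 0 0" --roll '[0.02,0.02]' --grip '[255,255]'

```text
time_s: 15.75
position: [0.5935, 0.1059, 0.1107]
ee_rot: [180.0, 0.1, 129.5]
force: [-4.0, -1.1, 11.5]
finger_gap: 0.152
gripper_force: 70.7
```

```bash
python3 - <<'E'
from h import *
s=manip.observe(); print(s['position'],s['ee_rot'],s['force'],s['ft_torque'],s['qpos'][5])
E
```

```text
[0.59345873 0.10587138 0.11067437] [1.79978418e+02 5.19304399e-02 1.29517609e+02] [-3.96037664 -1.07619421 11.50440111] [-0.11754372  0.75022702  0.30524408] -31.731033140920932
```

The stop is met: the moment rises to about 0.3 N m at roughly 78° of twist. I'll ease the twist slightly and let it rise.

move_arm --pt "0 0 0" --pt "0 0 0" --pt "0 0 -0.8" --pt "0 0 -1.6" --pt "0 0 -2.4" --pt "0 0 -3.2" --pt "0 0 -4" --pt "0 0 -4" --roll '[-0.02,-0.035,-0.035,-0.035,-0.035,-0.035,-0.035,-0.035]' --grip '[255,255,255,255,255,255,255,255]'

```text
time_s: 16.55
position: [0.5937, 0.1059, 0.1141]
ee_rot: [179.9, 0.1, 131.5]
force: [-1.7, 0.4, 6.1]
finger_gap: 0.154
gripper_force: 70.1
```

```bash
python3 - <<'E'
from h import *
s=manip.observe(); print(s['position'],s['ee_rot'],s['force'],s['ft_torque'],s['qpos'][5])
E
```

```text
[0.59367655 0.10591256 0.11408552] [1.79940103e+02 5.24085913e-02 1.31477666e+02] [-1.72003235  0.41861128  6.14056117] [-0.05232961  0.36960284 -0.11224688] -33.716733350548544
```

move_arm --pt "0 0 -0.4" --pt "0 0 -0.8" --pt "0 0 -1.2" --pt "0 0 -1.6" --pt "0 0 -1.6" --roll '[0,0,0,0,0]' --grip '[255,255,255,255,255]'

```text
time_s: 17.05
position: [0.5936, 0.1059, 0.1151]
ee_rot: [179.9, 0.0, 131.5]
force: [-0.0, -1.5, 5.1]
finger_gap: 0.155
gripper_force: 69.7
```

```bash
python3 - <<'E'
from h import *
s=manip.observe(); print(s['position'],s['ee_rot'],s['force'],s['ft_torque'],s['qpos'][5])
E
```

```text
[0.59364058 0.10593084 0.11508094] [1.79942444e+02 4.66920034e-02 1.31479700e+02] [-0.02727623 -1.45989337  5.06293347] [-0.06594346  0.07459249 -0.02000906] -33.72066665550918
```

move_arm --pt "0 0 -0.3" --pt "0 0 -0.6" --pt "0 0 -0.9" --pt "0 0 -0.9" --roll '[0,0,0,0]' --grip '[255,255,255,255]'

```text
time_s: 17.45
position: [0.5935, 0.1059, 0.1151]
ee_rot: [180.0, 0.0, 131.5]
force: [4.2, -0.0, -2.1]
finger_gap: 0.153
gripper_force: 68.8
```

```bash
python3 - <<'E'
from h import *
s=manip.observe(); print(s['position'],s['ee_rot'],s['force'],s['ft_torque'],s['qpos'][5])
E
```

```text
[0.5935076  0.10586955 0.11513959] [1.79961646e+02 3.66071558e-02 1.31481996e+02] [ 4.24205864 -0.04120476 -2.10429535] [ 0.00104748 -0.68060187 -0.03544021] -33.724360827230825
```

The cartridge is held by the notch: height stays at 115.1 mm while the upward force takes over. Now I'll release it and lift away.

move_arm --pt "0 0 0" --pt "0 0 0" --pt "0 0 0" --pt "0 0 0" --pt "0 0 0" --pt "0 0 0" --pt "0 0 0" --pt "0 0 0" --roll '[0,0,0,0,0,0,0,0]' --grip '[200,150,100,50,0,0,0,0]'

```text
time_s: 18.25
position: [0.5931, 0.106, 0.1156]
ee_rot: [180.0, 0.0, 131.5]
force: [-0.1, -0.9, 0.1]
finger_gap: 1.001
gripper_force: 0.0
```

move_arm --pt "0 0 -10" --pt "0 0 -30" --pt "0 0 -60" --pt "0 0 -95" --pt "0 0 -130" --pt "0 0 -160" --pt "0 0 -170" --pt "0 0 -170" --roll '[0,0,0,0,0,0,0,0]' --grip '[0,0,0,0,0,0,0,0]'

```text
time_s: 19.05
position: [0.5942, 0.1061, 0.2882]
ee_rot: [179.8, 0.2, 131.5]
force: [0.9, -0.6, -0.7]
finger_gap: 1.001
gripper_force: 0.0
```

```bash
python3 - <<'E'
from h import *
c=cap('wrist','w5'); d=cap('side','s5'); print(c['state']['position'],c['state']['force'])
u,v=map(int,proj(c,(.594,.105,.1))); x0=max(u-130,0);y0=max(v-120,0)
a=cv2.resize(c['color'][y0:y0+240,x0:x0+260,::-1],(433,400)); b=cv2.resize(d['color'][190:310,215:335,::-1],(360,360),interpolation=cv2.INTER_CUBIC)
out=np.zeros((400,793,3),np.uint8); out[:,:433]=a; out[:360,433:]=b; cv2.imwrite('pics/m5.png',out)
E
```

```text
[0.59422604 0.10607859 0.28818244] [ 0.86889609 -0.57508258 -0.69705962]
```

View pics/m5.png

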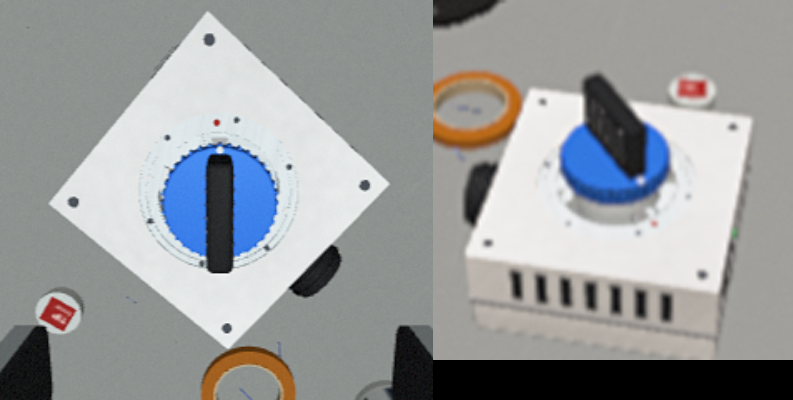

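The cap dot at (219,150) lines up with the red notch dot at (217,122). The cartridge sits level and stays down, and the tin and tape haven't moved. Handing in.

```bash
python3 -c "
from rig import manip
print(manip.finish_job())"
```

```text
the job is handed in; nothing more can be done
None
```

The cartridge is locked in the bayonet notch after a twist of about 78° to the stop. It stayed down when released, the tin, tape roll and pen were not touched, and the job was handed in at about 19 s.

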